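Clear the tensioner plate and hold the tensioner back

TASK

Pick up the scraper block and wipe the four loose rusty chips off the grey tensioner plate with it, so that they lie on the table; the gripper itself must not touch the chips. Then, with the same block still in the gripper, push the roller of the sprung tensioner arm back past the click of its red pawl (pointer beyond the yellow mark) and keep it there, steady: the job finishes while you are still gripping the block and holding the arm back with it, with no finger on the arm. Leave the oil filter, the jar and the gear knob alone.

Things in the scene. Friction and masses are not known exactly. Their poses are not given: they have to be found in the camera images.
- plate: Grey steel mounting plate fixed to the table; place and yaw vary. Origin on the table surface (z = 0); it covers x -125 to +165 and y -160 to +160 mm in its own frame (the frame meant by plate x, y below), top 20 mm above the table. Fixed fittings (pawl guide, idler pulley up to 53 mm high, stop pin) all stand at plate x above 45 mm.
- edge (a point): Middle of the top of the plate's +y edge: plate x = -50, y = 160 mm, 20 mm above the table. The strip of plate x -125 to 0 mm between the resting roller and this edge is bare except for the chips; chips wiped over this edge drop onto free table.
- pivot (a point): Upright axis of the tensioner arm, at the plate's top face: plate x = 85, y = -30 mm. The hub round it is 56 mm in diameter and reaches 52 mm above the table.
- roller (a point): Centre of the top of the black roller on the arm: upright cylinder, diameter 52 mm, 24 to 50 mm above the table, 110 mm from the pivot. At rest at plate x = -12, y = -83; half way x = -25, y = -30; at the end stop x = -12, y = 23 mm: a straight push on its -y side along plate +y takes it all the way. The bar from pivot to roller is 14 mm wide, 28 to 44 mm above the table.
- mark (a point): Yellow line on the plate, 158 mm from the pivot, that the arm's yellow pointer passes at joint tensioner = 0.75. With the pointer beyond it (farther to plate +y) the arm counts as past the click; anything from there to the end stop is right.
- tensioner (a joint): Angle of the arm (rad): 0 at rest, grows as the roller goes to plate +y, 1.0 at the solid end stop. Its spring pushes back with 5.5 N at the roller at 0, 12 N at 1.0. From 0.38 to 0.72 a brass tooth on the hub lifts the red pawl (2 to 3 N more, then less); then the pawl has clicked back. The pawl does not lock: let go, the arm springs back to 0.
- pawl (a joint): Travel of the red pawl slider (m): 0 dropped in, about 0.003 when the tooth is right under it. It need not be touched.
- scraper: Scraper block standing upright on the table, 100 to 210 g: orange lower blade 28 x 90 x 35 mm (x, y, z) with a wooden grip 22 x 60 mm (x, y) on top of it, from 33 to 75 mm height, both centred. Origin at the centre of its underside; its broad flat faces look along its own +x and -x (both alike). Grip it across x, from above.
- chip0: Rusty scale chip, 20 x 15 x 6 mm (x, y, z), 14 g, lying loose on top of the plate in the strip between the roller and the plate's +y edge. Origin at the centre of its underside, z up as it lies at the start.
- chip1: Rusty scale chip, 20 x 15 x 6 mm (x, y, z), 14 g, lying loose on top of the plate in the strip between the roller and the plate's +y edge. Origin at the centre of its underside, z up as it lies at the start.
- chip2: Rusty scale chip, 20 x 15 x 6 mm (x, y, z), 14 g, lying loose on top of the plate in the strip between the roller and the plate's +y edge. Origin at the centre of its underside, z up as it lies at the start.
- chip3: Rusty scale chip, 20 x 15 x 6 mm (x, y, z), 14 g, lying loose on top of the plate in the strip between the roller and the plate's +y edge. Origin at the centre of its underside, z up as it lies at the start.
- filter: Bystander, to be left where it stands. Origin at the centre of its underside. Blue oil filter can, 72 mm in diameter, 90 mm tall, standing on the table beyond the plate's far +y corner.
- jar: Bystander, to be left where it stands. Origin at the centre of its underside. Amber jar with red cap, 60 mm in diameter, 85 mm tall, standing on the table to the right of the plate, far side.
- shiftknob: Bystander, to be left where it stands. Origin at the centre of its underside. Turned dark wooden gear knob, 48 mm in diameter, 58 mm tall, standing on the table off the +y edge of the plate, on the near side of the filter and at plate x above 25 mm.
There are look-alikes about, which are no part of the job. What is meant by the scraper is not pink, and is the larger of those in its own colour.

How it is judged:
By the outcome, as a careful person would: the job done as asked, in the order asked, and still so for the second after the job is handed in, while the arm keeps its last pose, push and grip.
It also fails if it takes over 54 s, if anything falls off the work surface, if the arm or the gripper's body presses on something with over 40 N, if the wrist force passes 120 N, or if a joint passes its speed limit or range.

ROBOT

A 6-joint arm with a two-finger parallel gripper is mounted at the origin on the work surface. World frame = base frame: x ahead of the robot, y to its left, z up, the work surface at z = 0. Lengths are in m, angles in rad, forces in N, time in s.
With the tool pointing down it reaches from about 0.3 to 0.775 m from the base axis. Payload 14.6 kg.
Tool frame: the origin (TCP) lies at the very end of the fingers, on their centre line; the grasp point (between the pads) lies 19 mm behind it; z points along the fingers, y is the direction in which the jaws open and shut (so a half turn about z gives the same grasp; the last joint's range is limited). The gripper opens to 85 mm and grips with 20 to 120 N. Pads are 22 mm wide; open, the fingers measure 114 mm over their backs; the gripper's body (76 mm by 85 mm) begins 54 mm behind the grasp point. The pads swing forward as they close: fully open they stand 13 mm farther back than shut.
Start: joints at [1.176, 0.3, 1.521, -0, 1.321, -0.067], TCP at [0.177, 0.521, 0.231] pointing down, gripper open.
Joint ranges: [-3.03, 3.03], [-0.79, 2.21], [0.23, 2.52], [-1.04, 4.18], [0, 3.07], [-2.55, 2.55]. Speed limits (rad/s): [2.22, 2.22, 2.57, 3.14, 3.14, 3.14].

INTERFACE

Orientations are given as a unit quaternion [w, x, y, z].
In Python, from cell import manip gives the robot as it stands. The module is installed in compiled form; this text tells all that it offers.
- The arm moves only by the shell command python3 -m crank 'ROWS' [FORCE]. ROWS is JSON, a list of rows, each an object with "translation": the shift along the tool's x, y, z in mm, a list of three; "angular": the turn, a rotation vector about the tool's x, y, z in rad, a list of three; "claw": the opening in per cent of the stroke, from 0 (shut) to 100 (fully open). In form: [{"translation": [dx, dy, dz], "angular": [ax, ay, az], "claw": claw}, ...]. A call has 1 to 10 rows; each row shifts and turns the commanded pose from where the row before left it, along the tool's axes as they then stand; what a row does not reach is not made up. A row lasts 1/12 s, in which the tool goes at most 41.7 mm and 7.16 degrees, less where a joint would pass 70% of its speed; a pose out of reach is approached as far as the arm can. A call with a gripper value outside its range is refused whole. The fingers move at their own pace and stop on an object; FORCE is the grip in N (left out, the last holds). Time passes only in rows, so rows that do not move let the fingers close. It gives the time, the measured TCP pose, the force and the opening at its end, in the units of the state.
- manip.get_state(): the state, without advancing time (a new reading comes with each control period).
- manip.camera(name): name is "side" or "top" or "wrist"; returns a dict with "pixels" (384x512x3 uint8, red, green, blue), "fx", "fy", "cx", "cy" (pixels), "R" (3x3) and "t" (3): a world point X has camera coordinates R X + t. Camera axes: x right, y down, z forward; pixel columns grow to the right and rows downward; lengths in m; the calibration is good to about 2 mm. A picture is of the moment at which its call begins. There is no depth.
- manip.sign_off(): hands the job in, once; it reports no verdict.
Trained networks look in the newest picture that a camera, given by its name, has taken for a name from the list of things; names that differ only in an ending like _2 or _b are one class to them, and where a whole thing is asked for, a point or a joint stands for the part that bears it (a point fixed in the world has none). Each returns a list of dicts, best first, with "p" (0 to 1); they miss things now and then, are a little off and sometimes report something else, mostly with a low value. They report only what shows in the picture. A call takes as long as a camera call. They do not tell look-alikes from the thing itself.
- manip.find_in(camera, thing): "bbox" ([left, top, right, bottom] in pixels, round what is visible of it).
The state is a dict: "time_s": time; "q": joint angles; "dq": joint speeds; "joint_efforts": joint torques, N m; "eef_pos": TCP position; "tool_rot": TCP orientation; "force": force on the tool from outside, world axes, zero at the start; "wrist_torque": the same for the moment, N m; "width": finger opening in m.
Only numpy, scipy, OpenCV 4.12 (cv2) and the standard library are available. Lean on these libraries where they do the work, as an engineer would, in place of code of your own. Each camera call takes 0.05 s, during which the arm holds its last target.

## Working session

There is one attempt and no reset: what is moved stays moved. The work goes in short steps, Python scripts to look and compute and a shell command to move; the robot and the scene stay as the last step left them, time stands still between calls to the robot, and variables do not carry over. Pictures are saved under pics/ and viewed, and the job is handed in when it is done.

```bash
mkdir -p pics
python3 - <<'E'
from cell import manip
import cv2,numpy as np
s=manip.get_state();print({k:np.round(v,3).tolist() for k,v in s.items()})
for c in("top","side"):
    d=manip.camera(c);cv2.imwrite(f"pics/{c}0.png",d["pixels"][:,:,::-1])
    print(c,d["fx"],d["fy"],d["cx"],d["cy"],np.round(d["R"],4).tolist(),np.round(d["t"],4).tolist())
    for n in("scraper","chip0","roller","plate","filter","jar","shiftknob","pivot"):
        print(n,[(np.round(b["bbox"]).tolist(),round(b["p"],2)) for b in manip.find_in(c,n)])
E
```

```text
{'time_s': 0.0, 'q': [1.176, 0.3, 1.522, 0.0, 1.321, -0.067], 'dq': [0.0, 0.002, 0.001, -0.0, -0.0, 0.0], 'joint_efforts': [-0.0, -54.349, -36.18, -0.0, 0.004, 0.0], 'eef_pos': [0.177, 0.52, 0.231], 'tool_rot': [-0.0, 0.163, 0.987, -0.001], 'force': [-0.4, 1.096, -0.297], 'wrist_torque': [-0.002, 0.004, 0.025], 'width': 0.086}
top 405.44029530142075 405.44029530142075 253.25625456864827 193.2367141849262 [[-0.011, -0.9998, -0.0138], [-0.9958, 0.0122, -0.0912], [0.0914, 0.0127, -0.9957]] [-0.0378, 0.5998, 1.1836]
scraper [([384.0, 237.0, 418.0, 256.0], 0.8), ([334.0, 198.0, 351.0, 218.0], 0.78), ([340.0, 233.0, 369.0, 257.0], 0.64)]
chip0 []
roller [([203.0, 171.0, 244.0, 218.0], 0.61)]
plate [([146.0, 146.0, 272.0, 264.0], 0.85)]
filter [([87.0, 167.0, 121.0, 192.0], 0.68)]
jar []
shiftknob [([89.0, 168.0, 122.0, 192.0], 0.62), ([110.0, 207.0, 128.0, 222.0], 0.53)]
pivot [([146.0, 147.0, 270.0, 264.0], 0.8)]
side 410.97736249891506 410.97736249891506 257.25686062857704 195.6436517825971 [[-0.9653, -0.2611, 0.0018], [-0.1805, 0.6621, -0.7274], [0.1887, -0.7025, -0.6863]] [0.5464, 0.1937, 0.9183]
scraper [([280.0, 142.0, 296.0, 162.0], 0.88), ([326.0, 113.0, 342.0, 144.0], 0.7), ([310.0, 135.0, 336.0, 165.0], 0.68), ([182.0, 233.0, 204.0, 242.0], 0.24)]
chip0 [([285.0, 262.0, 294.0, 266.0], 0.51), ([260.0, 259.0, 269.0, 269.0], 0.51)]
roller [([202.0, 216.0, 275.0, 251.0], 0.9)]
plate [([170.0, 204.0, 313.0, 323.0], 0.83)]
filter [([136.0, 340.0, 180.0, 384.0], 0.94)]
jar [([242.0, 126.0, 259.0, 161.0], 0.87)]
shiftknob [([206.0, 350.0, 231.0, 384.0], 0.73)]
pivot [([165.0, 208.0, 313.0, 326.0], 0.6)]
```

Run:
```python
import cv2
a=cv2.imread("pics/top0.png");cv2.imwrite("pics/top0z.png",cv2.resize(a[130:290,70:440][:, :],None,fx=2.15,fy=2.15,interpolation=2)[:600,:800])
b=cv2.imread("pics/side0.png");cv2.imwrite("pics/side0z.png",cv2.resize(b[100:384,110:390],None,fx=2.1,fy=2.1,interpolation=2)[:600])
```

```text
(no output)
```

View pics/top0z.png

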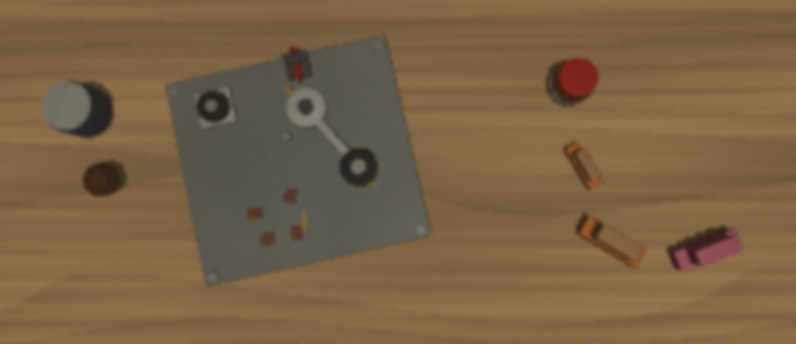

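View pics/side0z.png

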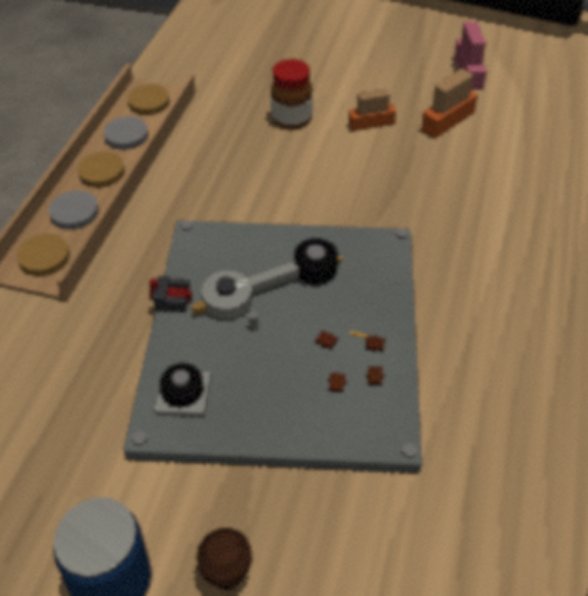

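The top view shows the plate (yawed about 12°) with its chips near zoomed (253–297, 195–240). There are three scraper-like blocks: small orange at px (341,207), large orange at px (354,242) and pink at px (398,247). The large orange one fits the description, being not pink and the larger of its colour. I'll confirm it in an enlarged crop and fit the poses.

```bash
cat > h.py <<'E'
from cell import manip
import cv2,numpy as np
def proj(d,X):
    c=np.atleast_2d(X)@np.array(d["R"]).T+np.array(d["t"])
    return np.c_[d["fx"]*c[:,0]/c[:,2]+d["cx"],d["fy"]*c[:,1]/c[:,2]+d["cy"]]
def unproj(d,uv,z):
    R=np.array(d["R"]);t=np.array(d["t"]);uv=np.atleast_2d(uv).astype(float)
    r=np.c_[(uv[:,0]-d["cx"])/d["fx"],(uv[:,1]-d["cy"])/d["fy"],np.ones(len(uv))]@R
    o=-R.T@t
    return o+r*((z-o[2])/r[:,2])[:,None]
E
python3 - <<'E'
from h import *
for c,s in (("top",(325,185,425,265)),("side",(270,100,350,170))):
    d=manip.camera(c);p=np.ascontiguousarray(d["pixels"])
    np.savez(f"{c}.npz",**d)
    hsv=cv2.cvtColor(p,cv2.COLOR_RGB2HSV)
    x0,y0,x1,y1=s
    cv2.imwrite(f"pics/{c}_crop.png",cv2.resize(p[y0:y1,x0:x1,::-1],None,fx=7,fy=7,interpolation=cv2.INTER_CUBIC))
    # plate mask
    m=((hsv[:,:,1]<60)&(hsv[:,:,2]>50)&(hsv[:,:,2]<150)).astype(np.uint8)
    m=cv2.morphologyEx(m,cv2.MORPH_OPEN,np.ones((3,3)))
    cs,_=cv2.findContours(m,0,2)
    for k in cs:
        if cv2.contourArea(k)>5000:
            h=cv2.convexHull(k)
            print(c,cv2.contourArea(k),cv2.approxPolyDP(h,6,True)[:,0].tolist(),cv2.minAreaRect(k))
    # chips
    m=((hsv[:,:,0]<14)&(hsv[:,:,1]>110)).astype(np.uint8)
    n,l,st,ce=cv2.connectedComponentsWithStats(m)
    for i in range(1,n):
        if 8<st[i,4]<2000: print(c,"red",st[i].tolist(),ce[i].round(1).tolist(), unproj(d,ce[i],.025)[0].round(4).tolist())
E
```

```text
top 9695.5 [[248, 147], [269, 238], [166, 261], [148, 170]] ((207.40768432617188, 203.793701171875), (95.60733032226562, 106.1121826171875), 77.19573211669922)
top 42480.5 [[511, 205], [0, 85], [0, 0], [511, 0]] ((255.5, 102.5), (205.0, 511.0), 90.0)
top red [204, 151, 5, 4, 17] [205.9, 152.6] [0.7247, 0.0971, 0.025]
top red [327, 156, 22, 21, 351] [337.9, 165.9] [0.6787, -0.2997, 0.025]
top red [206, 158, 5, 10, 38] [208.2, 162.2] [0.6952, 0.0902, 0.025]
top red [333, 196, 17, 21, 75] [339.2, 206.0] [0.5583, -0.3, 0.025]
top red [0, 205, 4, 8, 11] [0.9, 209.1] [0.5609, 0.7145, 0.025]
top red [110, 207, 14, 13, 95] [115.4, 213.2] [0.5444, 0.3684, 0.025]
top red [203, 218, 4, 6, 21] [204.6, 220.6] [0.5194, 0.1011, 0.025]
top red [185, 227, 6, 5, 25] [187.7, 228.8] [0.4958, 0.1514, 0.025]
top red [339, 231, 31, 23, 127] [349.9, 241.1] [0.4541, -0.3282, 0.025]
top red [206, 235, 4, 6, 21] [207.5, 237.9] [0.4682, 0.0924, 0.025]
top red [381, 236, 33, 20, 60] [393.9, 242.5] [0.4487, -0.4574, 0.025]
top red [191, 239, 6, 5, 22] [193.9, 240.8] [0.4599, 0.1328, 0.025]
top red [6, 265, 5, 7, 
[... 558 characters left out ...]
e red [239, 127, 19, 23, 325] [248.4, 137.1] [0.6901, -0.3523, 0.025]
side red [311, 140, 27, 25, 281] [323.2, 154.4] [0.4522, -0.326, 0.025]
side red [276, 149, 23, 13, 189] [286.8, 155.8] [0.5548, -0.2913, 0.025]
side red [181, 232, 4, 10, 30] [182.2, 235.8] [0.7306, 0.0793, 0.025]
side red [190, 236, 11, 7, 54] [195.2, 238.9] [0.6971, 0.0801, 0.025]
side red [261, 258, 9, 7, 45] [265.0, 261.3] [0.5207, 0.1008, 0.025]
side red [285, 260, 8, 7, 44] [288.1, 262.9] [0.4694, 0.0916, 0.025]
side red [285, 275, 7, 8, 47] [288.2, 278.4] [0.4604, 0.1327, 0.025]
side red [267, 278, 7, 8, 51] [269.9, 281.6] [0.4968, 0.151, 0.025]
side red [204, 352, 25, 29, 532] [216.2, 365.5] [0.548, 0.3554, 0.025]
```

View pics/top_crop.png

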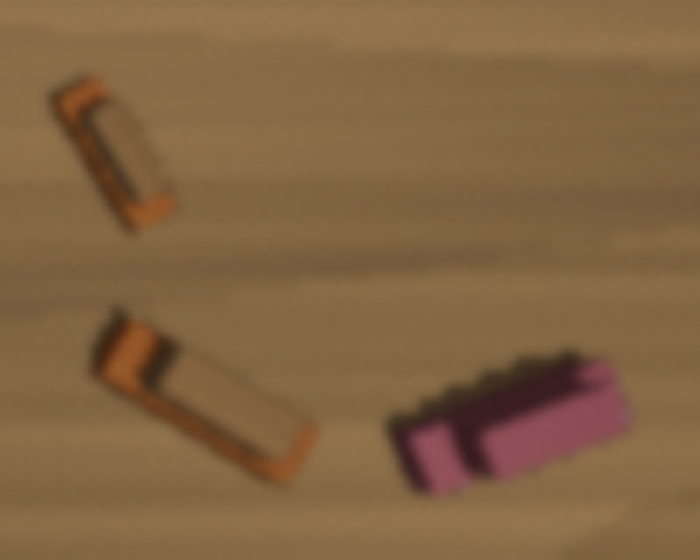

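View pics/side_crop.png

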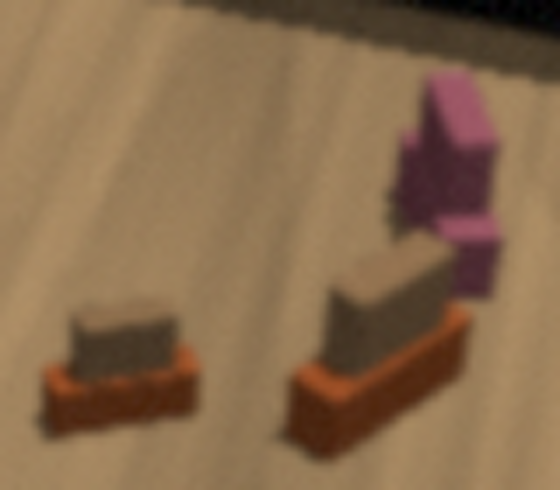

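Confirmed: the large orange block, with a wooden grip, at top px about (354,242) and side px about (323,150). Next I'll fit its pose and the plate's.

Run:
```python
from h import *
from scipy.optimize import least_squares
T=dict(np.load("top.npz"));S=dict(np.load("side.npz"))
def P(p,L):
    c,s=np.cos(p[2]),np.sin(p[2]);L=np.array(L,float)/1000
    return np.c_[p[0]+c*L[:,0]-s*L[:,1],p[1]+s*L[:,0]+c*L[:,1],L[:,2]]
def fit(p0,L,obs):
    f=lambda p:np.concatenate([(proj(d,P(p,[L[i]]))[0]-uv) for d,i,uv in obs])
    r=least_squares(f,p0,loss="soft_l1");print(r.x.round(4).tolist(),np.degrees(r.x[2]),"res",f(r.x).reshape(-1,2).round(1).tolist());return r.x
t=lambda x,y:(x/7+325-.43,y/7+185-.43)
s=lambda x,y:(x/7+270-.43,y/7+100-.43)
L=[(14,45,35),(-14,45,35),(-14,-45,35),(14,-45,35),(14,45,0),(-14,45,0),(-14,-45,0)]
obs=[(T,0,t(140,320)),(T,1,t(100,372)),(T,2,t(287,487)),(T,3,t(318,430)),(S,0,s(293,375)),(S,1,s(330,395)),(S,2,s(468,318)),(S,4,s(290,440)),(S,5,s(325,460)),(S,6,s(465,378))]
print("scraper");fit([.45,-.33,-1],L,obs)
t=lambda x,y:(x/2.15+70-.27,y/2.15+130-.27)
s=lambda x,y:(x/2.1+110-.26,y/2.1+100-.26)
L=[(165,160,20),(165,-160,20),(-125,-160,20),(-125,160,20),(-12,-83,50),(85,-30,52)]
obs=[(T,0,t(166,87)),(T,1,t(386,36)),(T,2,t(431,233)),(T,3,t(207,285)),(S,0,s(130,454)),(S,1,s(176,222)),(S,2,s(411,231)),(S,3,s(419,461)),(T,4,t(359,166)),(T,5,t(305,106)),(S,4,s(317,250)),(S,5,s(227,287))]
print("plate");p=fit([.55,.1,.2],L,obs)
chips=np.array([(.520,.101),(.4962,.1512),(.469,.092),(.4602,.1328)])
c,sn=np.cos(p[2]),np.sin(p[2]);Ri=np.array([[c,sn],[-sn,c]])
print("chips plate",((chips-p[:2])@Ri.T*1000).round().tolist())
print("knob",(Ri@(np.array([.548,.362])-p[:2])*1000).round())
```

```text
scraper
[0.4524, -0.3408, -0.5694] -32.622021820223644 res [[-0.4, -0.8], [0.4, -0.1], [0.2, -0.0], [0.7, -0.1], [-0.9, -0.3], [1.0, 1.2], [1.3, -0.2], [-1.6, -0.2], [0.5, 1.3], [0.2, 0.5]]
plate
[0.5503, 0.0875, 0.2223] 12.737782486521056 res [[-1.0, -0.6], [-0.7, -1.2], [0.9, 0.6], [0.1, 1.5], [-2.5, -1.0], [-0.1, -0.9], [-0.1, -1.7], [3.0, 1.2], [-0.1, 0.2], [-0.0, 0.2], [-0.1, 1.6], [-0.1, -1.2]]
chips plate [[-27.0, 20.0], [-39.0, 74.0], [-78.0, 22.0], [-78.0, 64.0]]
knob [ 58. 268.]
```

```bash
cat > go.py <<'E'
import sys
from h import *
from scipy.spatial.transform import Rotation as Ro
def go(xyz,yaw=None):
    s=manip.get_state();w,x,y,z=s["tool_rot"];R=Ro.from_quat([x,y,z,w]).as_matrix()
    p=np.array(s["eef_pos"])
    cy=np.degrees(np.arctan2(R[1,1],R[0,1]))
    print("t",round(s["time_s"],2),"pos",(p*1000).round(1),"ytool",round(cy,2),"ztool",R[:,2].round(4),"F",np.round(s["force"],1),"w",round(s["width"]*1000,1),"q",np.round(s["q"],2))
    tr=(R.T@(np.array(xyz)-p)*1000)
    print("tool translation",tr.round(1))
    if yaw is not None: print("rot z tool",round(-np.radians((yaw-cy+180)%360-180),4))
if __name__=="__main__":
    a=[float(v) for v in sys.argv[1:]];go(a[:3],a[3] if len(a)>3 else None)
E
R='{"translation":[-26,-21,0],"angular":[0,0,0],"claw":100}'
python3 -m crank '[{"translation":[-26,-21,0],"angular":[0,0,0],"claw":100},{"translation":[-26,-21,0],"angular":[0,0,0],"claw":100},{"translation":[-26,-21,0],"angular":[0,0,0],"claw":100},{"translation":[-26,-21,0],"angular":[0,0,0],"claw":100},{"translation":[-26,-21,0],"angular":[0,0,0],"claw":100},{"translation":[-26,-21,0],"angular":[0,0,0],"claw":100},{"translation":[-26,-21,0],"angular":[0,0,0],"claw":100},{"translation":[-26,-21,0],"angular":[0,0,0],"claw":100},{"translation":[-26,-21,0],"angular":[0,0,0],"claw":100},{"translation":[-26,-21,0],"angular":[0,0,0],"claw":100}]' 100
python3 -m crank '[{"translation":[-26,-21,0],"angular":[0,0,0.12],"claw":100},{"translation":[0,0,0],"angular":[0,0,0.12],"claw":100},{"translation":[0,0,0],"angular":[0,0,0.12],"claw":100},{"translation":[0,0,0],"angular":[0,0,0.12],"claw":100},{"translation":[0,0,0],"angular":[0,0,0.12],"claw":100},{"translation":[0,0,0],"angular":[0,0,0.12],"claw":100},{"translation":[0,0,0],"angular":[0,0,0.12],"claw":100},{"translation":[0,0,0],"angular":[0,0,0.12],"claw":100},{"translation":[0,0,0],"angular":[0,0,0.12],"claw":100},{"translation":[0,0,0],"angular":[0,0,0.12],"claw":100}]'
python3 go.py .4524 -.3408 .18 -32.6
```

```text
time_s: 1.83
eef_pos: [0.3562, 0.2367, 0.2315]
tool_rot: [0.0, 0.163, 0.987, 0.0]
force: [0.1, 0.5, 0.5]
width: 0.0853
time_s: 2.67
eef_pos: [0.3735, 0.2099, 0.2314]
tool_rot: [0.0, 0.694, 0.72, 0.0]
force: [0.3, -0.9, 0.4]
width: 0.0859
t 2.67 pos [373.5 209.9 231.4] ytool 2.12 ztool [ 2.e-04  1.e-04 -1.e+00] F [ 0.3 -0.9  0.4] w 85.9 q [ 0.43  0.02  1.84 -0.    1.28  0.39]
tool translation [-553.3   58.5   51.3]
rot z tool 0.606
```

```bash
python3 -m crank '[{"translation":[-34,3,2],"angular":[0,0,0],"claw":100},{"translation":[-34,4,2],"angular":[0,0,0],"claw":100},{"translation":[-34,4,2],"angular":[0,0,0],"claw":100},{"translation":[-34,4,2],"angular":[0,0,0],"claw":100},{"translation":[-34,4,2],"angular":[0,0,0],"claw":100},{"translation":[-34,4,2],"angular":[0,0,0],"claw":100},{"translation":[-34,4,2],"angular":[0,0,0],"claw":100},{"translation":[-34,4,2],"angular":[0,0,0],"claw":100},{"translation":[-34,4,2],"angular":[0,0,0],"claw":100},{"translation":[-34,4,2],"angular":[0,0,0],"claw":100}]'
python3 -m crank '[{"translation":[-35,4,2],"angular":[0,0,0],"claw":100},{"translation":[-35,4,2],"angular":[0,0,0],"claw":100},{"translation":[-35,4,2],"angular":[0,0,0],"claw":100},{"translation":[-35,4,2],"angular":[0,0,0],"claw":100},{"translation":[-35,4,2],"angular":[0,0,0.12],"claw":100},{"translation":[0,0,0],"angular":[0,0,0.12],"claw":100},{"translation":[0,0,0],"angular":[0,0,0.12],"claw":100},{"translation":[0,0,0],"angular":[0,0,0.12],"claw":100},{"translation":[0,0,0],"angular":[0,0,0.12],"claw":100},{"translation":[0,0,0],"angular":[0,0,0],"claw":70}]'
python3 go.py .4524 -.3408 .18 -32.6
python3 - <<'E'
from h import *
d=manip.camera("wrist");np.savez("wrist.npz",**d)
cv2.imwrite("pics/w1.png",d["pixels"][:,:,::-1])
for z,L in((.075,[(11,30),(-11,30),(-11,-30),(11,-30)]),(.035,[(14,45),(-14,45),(-14,-45),(14,-45)])):
    p=[.4524,-.3408,-.5694];c,s=np.cos(p[2]),np.sin(p[2])
    print(proj(d,[(p[0]+(c*x-s*y)/1e3,p[1]+(s*x+c*y)/1e3,z) for x,y in L]).round(0).tolist())
E
```

```text
time_s: 3.5
eef_pos: [0.427, -0.1299, 0.2114]
tool_rot: [0.0, 0.692, 0.722, 0.0]
force: [0.7, 0.5, 0.7]
width: 0.0856
time_s: 4.33
eef_pos: [0.4545, -0.3021, 0.2012]
tool_rot: [-0.0, 0.876, 0.483, -0.0]
force: [-0.2, 0.4, 0.4]
width: 0.0758
t 4.33 pos [ 454.5 -302.1  201.2] ytool -32.26 ztool [-1.e-04  1.e-04 -1.e+00] F [-0.2  0.4  0.4] w 75.8 q [-0.65  0.32  1.57  0.    1.25 -0.09]
tool translation [-33.8  18.8  21.2]
rot z tool 0.0059
[[287.0, 186.0], [264.0, 186.0], [263.0, 242.0], [285.0, 242.0]]
[[287.0, 161.0], [261.0, 161.0], [260.0, 237.0], [284.0, 238.0]]
```

View pics/w1.png

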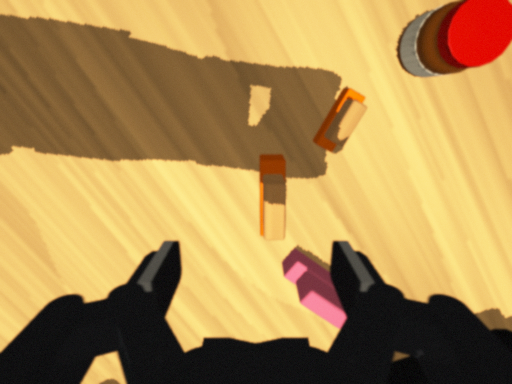

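```bash
python3 -m crank '[{"translation":[-16,9,20],"angular":[0,0,0.006],"claw":70},{"translation":[-16,9,20],"angular":[0,0,0],"claw":70},{"translation":[0,0,20],"angular":[0,0,0],"claw":70},{"translation":[0,0,20],"angular":[0,0,0],"claw":70},{"translation":[0,0,20],"angular":[0,0,0],"claw":70},{"translation":[0,0,0],"angular":[0,0,0],"claw":70}]'
python3 go.py .454 -.3383 .04 -32.6
python3 - <<'E'
from h import *
d=manip.camera("wrist")
cv2.imwrite("pics/w2.png",d["pixels"][:,:,::-1])
E
```

```text
time_s: 4.88
eef_pos: [0.4515, -0.3376, 0.0976]
tool_rot: [-0.003, 0.875, 0.485, -0.001]
force: [0.3, 1.0, -0.9]
width: 0.0595
t 4.88 pos [ 451.5 -337.6   97.6] ytool -32.01 ztool [-0.0044  0.0037 -1.    ] F [ 0.3  1.  -0.9] w 59.5 q [-0.71  0.48  1.61  0.    1.06 -0.15]
tool translation [ 0.7  2.8 57.6]
rot z tool 0.0103
```

View pics/w2.png

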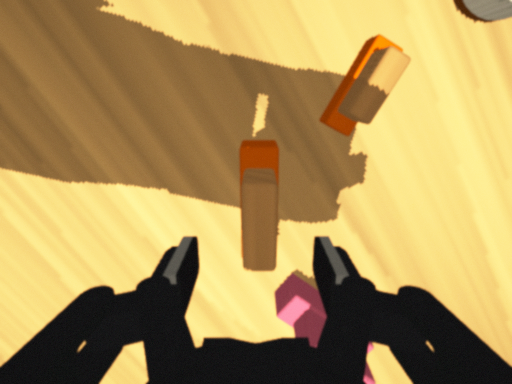

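The block (cols 241–278) sits centred between the fingers (about 190 and 320), so I'll go down and close.

```bash
python3 -m crank '[{"translation":[0,1,15],"angular":[0,0,0.008],"claw":70},{"translation":[0,1,15],"angular":[0,0,0],"claw":70},{"translation":[0,0,14],"angular":[0,0,0],"claw":70},{"translation":[0,0,10],"angular":[0,0,0],"claw":70},{"translation":[0,0,3],"angular":[0,0,0],"claw":70},{"translation":[0,0,0],"angular":[0,0,0],"claw":70},{"translation":[0,0,0],"angular":[0,0,0],"claw":70}]'
python3 go.py .454 -.3383 .04 -32.6
python3 -m crank '[{"translation":[0,0,0],"angular":[0,0,0],"claw":30},{"translation":[0,0,0],"angular":[0,0,0],"claw":10},{"translation":[0,0,0],"angular":[0,0,0],"claw":0},{"translation":[0,0,0],"angular":[0,0,0],"claw":0},{"translation":[0,0,0],"angular":[0,0,0],"claw":0},{"translation":[0,0,0],"angular":[0,0,0],"claw":0},{"translation":[0,0,0],"angular":[0,0,0],"claw":0},{"translation":[0,0,0],"angular":[0,0,0],"claw":0},{"translation":[0,0,0],"angular":[0,0,0],"claw":0},{"translation":[0,0,0],"angular":[0,0,0],"claw":0}]' 100
python3 go.py .454 -.3383 .04 -32.6
python3 - <<'E'
from h import *
d=manip.camera("wrist")
cv2.imwrite("pics/w3.png",d["pixels"][:,:,::-1])
E
```

```text
time_s: 5.52
eef_pos: [0.4549, -0.3401, 0.0453]
tool_rot: [0.001, 0.877, 0.48, 0.0]
force: [-0.0, 0.0, -0.1]
width: 0.0597
t 5.52 pos [ 454.9 -340.1   45.3] ytool -32.68 ztool [ 9.e-04 -8.e-04 -1.e+00] F [-0.   0.  -0.1] w 59.7 q [-0.71  0.56  1.63  0.    0.96 -0.14]
tool translation [ 1.  -1.8  5.3]
rot z tool -0.0013
time_s: 6.35
eef_pos: [0.4548, -0.3401, 0.0449]
tool_rot: [0.0, 0.878, 0.479, 0.0]
force: [-0.8, 0.8, 6.8]
width: 0.0205
t 6.35 pos [ 454.8 -340.1   44.9] ytool -32.71 ztool [ 8.e-04 -7.e-04 -1.e+00] F [-0.8  0.8  6.8] w 20.5 q [-0.71  0.56  1.63 -0.    0.96 -0.14]
tool translation [ 1.1 -1.6  4.9]
rot z tool -0.0019
```

View pics/w3.png

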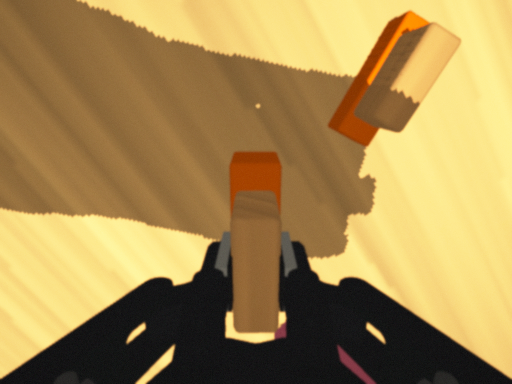

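Gripped, with the block centred between the pads. I'll lift it and check the in-hand offset.

```bash
python3 -m crank '[{"translation":[0,0,-5],"angular":[0,0,0],"claw":0},{"translation":[0,0,-15],"angular":[0,0,0],"claw":0},{"translation":[0,0,-25],"angular":[0,0,0],"claw":0},{"translation":[0,0,-25],"angular":[0,0,0],"claw":0},{"translation":[0,0,-25],"angular":[0,0,0],"claw":0},{"translation":[0,0,0],"angular":[0,0,0],"claw":0},{"translation":[0,0,0],"angular":[0,0,0],"claw":0}]'
cat > hand.py <<'E'
from h import *
from scipy.spatial.transform import Rotation as Ro
# in-hand check from wrist camera; blade-top far edge and grip-top edges, planes given relative to TCP
def hand(name,pts):
    d=manip.camera("wrist");cv2.imwrite(f"pics/{name}.png",d["pixels"][:,:,::-1])
    np.savez(f"{name}.npz",**d)
    s=manip.get_state();w,x,y,z=s["tool_rot"];R=Ro.from_quat([x,y,z,w]).as_matrix()
    L=np.array(pts)/1000
    X=L@R.T+np.array(s["eef_pos"])
    print(proj(d,X).round(0).tolist(),s["width"],s["eef_pos"])
# tool z of block bottom = +45, blade top = +10, grip top = -30
hand("w4",[(x,y,z) for x,y,z in((45,14,10),(45,-14,10),(-45,14,10),(-45,-14,10),(45,14,45),(-45,14,45),(30,11,-30),(30,-11,-30),(-30,11,-30),(-30,-11,-30))])
E
python3 hand.py;python3 go.py .45 -.2 .2
```

```text
time_s: 6.98
eef_pos: [0.4547, -0.34, 0.1402]
tool_rot: [0.001, 0.878, 0.479, 0.0]
force: [-0.1, 0.4, -2.7]
width: 0.0204
[[281.0, 161.0], [228.0, 162.0], [277.0, 303.0], [232.0, 303.0], [276.0, 150.0], [274.0, 271.0], [281.0, 217.0], [228.0, 217.0], [278.0, 332.0], [232.0, 333.0]] 0.020423005843477022 [ 0.454237   -0.33959252  0.13885076]
t 7.03 pos [ 454.2 -339.6  138.9] ytool -32.72 ztool [-4.e-04  3.e-04 -1.e+00] F [ 0.3 -0.6 -1.1] w 20.4 q [-0.71  0.43  1.57  0.    1.14 -0.14]
tool translation [115.2 -79.  -61.1]
```

View pics/w4.png

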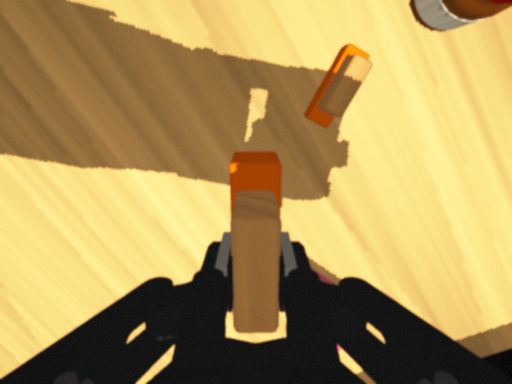

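The in-hand fit is good: block centred, bottom 44–45 mm beyond the TCP. Next I'll go to the start of the wipe at plate (-52,-18).

```bash
python3 -m crank '[{"translation":[20,-10,-3],"angular":[0,0,0],"claw":0},{"translation":[33,-16,-2],"angular":[0,0,0],"claw":0},{"translation":[33,-16,-2],"angular":[0,0,0],"claw":0},{"translation":[33,-16,-2],"angular":[0,0,0],"claw":0},{"translation":[33,-16,-2],"angular":[0,0,0],"claw":0},{"translation":[33,-16,-2],"angular":[0,0,0],"claw":0},{"translation":[33,-16,-2],"angular":[0,0,0],"claw":0},{"translation":[33,-16,-2],"angular":[0,0,0],"claw":0},{"translation":[33,-16,-2],"angular":[0,0,0],"claw":0},{"translation":[33,-16,0],"angular":[0,0,0],"claw":0}]'
python3 -m crank '[{"translation":[33,-15,0],"angular":[0,0,0.111],"claw":0},{"translation":[12,0,0],"angular":[0,0,0.111],"claw":0},{"translation":[0,0,0],"angular":[0,0,0.111],"claw":0},{"translation":[0,0,0],"angular":[0,0,0.111],"claw":0},{"translation":[0,0,0],"angular":[0,0,0.111],"claw":0},{"translation":[0,0,0],"angular":[0,0,0.111],"claw":0},{"translation":[0,0,0],"angular":[0,0,0.111],"claw":0},{"translation":[0,0,0],"angular":[0,0,0],"claw":0},{"translation":[0,0,0],"angular":[0,0,0],"claw":0}]'
cat > pgo.py <<'E'
import sys
from go import *
from scipy.optimize import least_squares
P=[.5503,.0875,.2223]
a=[float(v)/1000 for v in sys.argv[1:4]]
c,s=np.cos(P[2]),np.sin(P[2])
e=np.array(manip.get_state()["eef_pos"])[:2]-P[:2]
print("tcp in plate",((np.array([[c,s],[-s,c]])@e)*1000).round(1))
go([P[0]+c*a[0]-s*a[1],P[1]+s*a[0]+c*a[1],a[2]],np.degrees(P[2])-90)
E
python3 pgo.py -52 -18 66
python3 - <<'E'
from h import *
for c in("wrist","top"):
    d=manip.camera(c);cv2.imwrite(f"pics/{c}5.png",d["pixels"][:,:,::-1]); np.savez(f"{c}5.npz",**d)
E
```

```text
time_s: 7.87
eef_pos: [0.4956, 0.012, 0.1572]
tool_rot: [-0.001, 0.878, 0.479, -0.001]
force: [1.4, -0.7, -2.4]
width: 0.0209
time_s: 8.62
eef_pos: [0.5085, 0.0553, 0.1571]
tool_rot: [-0.0, 0.994, 0.113, -0.001]
force: [-0.1, 0.3, -1.5]
width: 0.0206
tcp in plate [-47.9 -22.2]
t 8.62 pos [508.5  55.3 157.1] ytool -77.04 ztool [-2.2e-03 -1.0e-04 -1.0e+00] F [-0.1  0.3 -1.5] w 20.6 q [ 0.04  0.29  1.71 -0.    1.14  1.38]
tool translation [-3.9 -4.2 91.1]
rot z tool 0.004
```

View pics/wrist5.png

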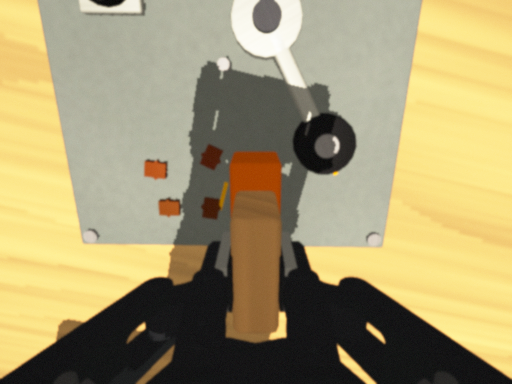

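View pics/top5.png

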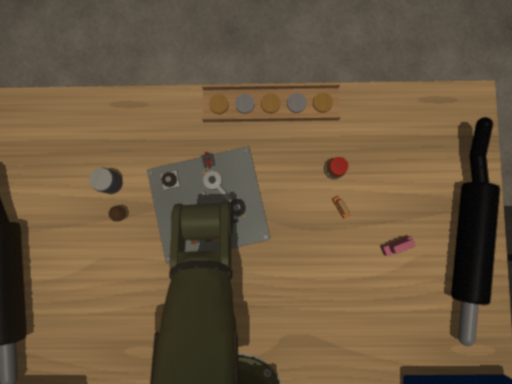

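The wrist view shows the chips at (155,169), (211,157), (170,208) and (211,208), left of the blade. I'll check the plate estimate against this view.

```bash
python3 - <<'E'
from h import *
d=dict(np.load("wrist5.npz"))
P=[.5503,.0875,.2223];c,s=np.cos(P[2]),np.sin(P[2])
def pl(uv,z):
    X=unproj(d,uv,z)[:,:2]-P[:2];return (X@np.array([[c,-s],[s,c]])*1000).round(1).tolist()
print("chips",pl([(211,157),(155,169),(211,208),(170,208)],.026))
print("hub",pl([(267,14)],.052),"roller",pl([(326,145)],.05),"edge low L/R",pl([(82,243),(383,246)],.02),pl([(60,120),(402,120)],.02))
E
python3 pgo.py -52 -18 66
```

```text
chips [[-25.7, 20.4], [-37.5, 74.2], [-77.2, 22.6], [-77.3, 63.3]]
hub [[87.2, -29.5]] roller [[-10.0, -81.1]] edge low L/R [[-119.8, 161.5], [-122.0, -157.0]] [[7.2, 159.5], [8.5, -156.7]]
tcp in plate [-47.6 -22.3]
t 8.72 pos [508.8  55.3 157.6] ytool -77.03 ztool [-0.0012 -0.     -1.    ] F [-0.  -0.2 -1.5] w 20.8 q [0.04 0.29 1.71 0.   1.14 1.38]
tool translation [-4.2 -4.2 91.6]
rot z tool 0.004
```

```bash
python3 -m crank '[{"translation":[-4,-4,20],"angular":[0,0,0.004],"claw":0},{"translation":[0,0,25],"angular":[0,0,0],"claw":0},{"translation":[0,0,20],"angular":[0,0,0],"claw":0},{"translation":[0,0,12],"angular":[0,0,0],"claw":0},{"translation":[0,0,6],"angular":[0,0,0],"claw":0},{"translation":[0,0,3],"angular":[0,0,0],"claw":0},{"translation":[0,0,2],"angular":[0,0,0],"claw":0},{"translation":[0,0,1],"angular":[0,0,0],"claw":0},{"translation":[0,0,0],"angular":[0,0,0],"claw":0}]'
python3 pgo.py -52 175 66
python3 - <<'E'
from h import *
for c in("wrist","side"):
    d=manip.camera(c);p=d["pixels"];np.savez(f"{c}6.npz",**d)
    if c=="side": p=cv2.resize(p[200:330,150:330],None,fx=4.4,fy=4.4,interpolation=2)
    cv2.imwrite(f"pics/{c}6.png",p[:,:,::-1])
E
```

```text
time_s: 9.47
eef_pos: [0.5046, 0.0583, 0.0698]
tool_rot: [0.0, 0.994, 0.109, 0.0]
force: [0.3, -0.4, -1.8]
width: 0.0204
tcp in plate [-51.  -18.4]
t 9.47 pos [504.6  58.3  69.8] ytool -77.44 ztool [ 9.e-04  0.e+00 -1.e+00] F [ 0.3 -0.4 -1.8] w 20.4 q [0.04 0.41 1.79 0.   0.94 1.39]
tool translation [  -1.6 -193.4    3.8]
rot z tool -0.0031
```

View pics/wrist6.png

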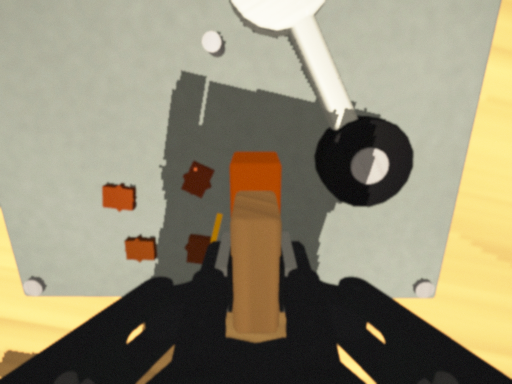

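View pics/side6.png

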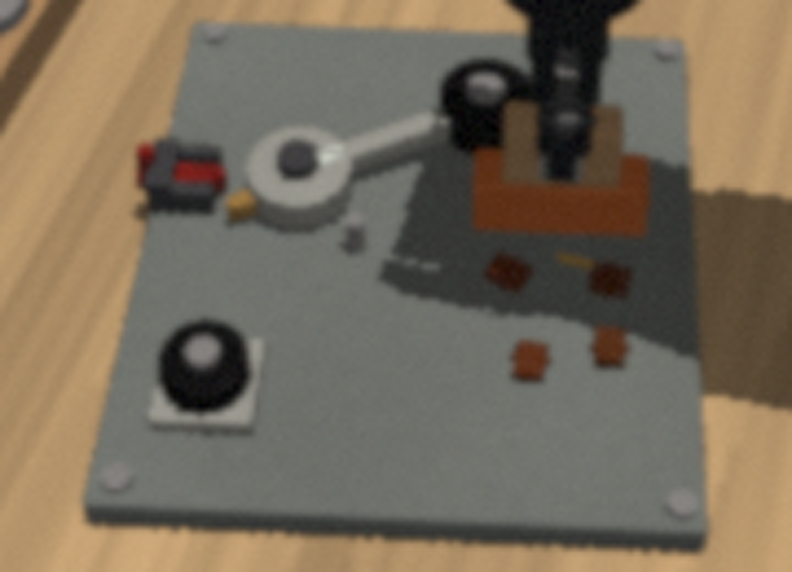

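The blade spans all four chips: side view, blade cols 475–650 and chips 490–630. I'll lower it until it almost touches the plate.

```bash
python3 -m crank '[{"translation":[0,0,2],"angular":[0,0,-0.003],"claw":0},{"translation":[0,0,1],"angular":[0,0,0],"claw":0},{"translation":[0,0,0],"angular":[0,0,0],"claw":0}]'
python3 -m crank '[{"translation":[0,0,1],"angular":[0,0,0],"claw":0},{"translation":[0,0,0],"angular":[0,0,0],"claw":0}]'
python3 -m crank '[{"translation":[0,0,0.5],"angular":[0,0,0],"claw":0},{"translation":[0,0,0],"angular":[0,0,0],"claw":0}]'
python3 pgo.py -52 175 66
```

```text
time_s: 9.82
eef_pos: [0.5042, 0.0583, 0.0661]
tool_rot: [-0.0, 0.994, 0.111, -0.0]
force: [1.0, 0.5, -1.5]
width: 0.0208
time_s: 9.98
eef_pos: [0.5042, 0.0583, 0.0651]
tool_rot: [-0.0, 0.994, 0.111, -0.0]
force: [-0.5, 0.6, -1.9]
width: 0.0204
time_s: 10.15
eef_pos: [0.5043, 0.0584, 0.065]
tool_rot: [0.0, 0.994, 0.111, 0.0]
force: [-2.3, 0.1, 0.8]
width: 0.0207
tcp in plate [-51.3 -18.3]
t 10.15 pos [504.3  58.4  65. ] ytool -77.29 ztool [ 1.e-04 -0.e+00 -1.e+00] F [-2.3  0.1  0.8] w 20.7 q [ 0.04  0.42  1.79 -0.    0.93  1.39]
tool translation [  -0.8 -193.3   -1. ]
rot z tool -0.0005
```

```bash
python3 -m crank '[{"translation":[0,-6,-0.8],"angular":[0,0,0],"claw":0},{"translation":[0,-10,0],"angular":[0,0,0],"claw":0},{"translation":[0,-10,0],"angular":[0,0,0],"claw":0},{"translation":[0,-10,0],"angular":[0,0,0],"claw":0},{"translation":[0,-10,0],"angular":[0,0,0],"claw":0},{"translation":[0,-10,0],"angular":[0,0,0],"claw":0},{"translation":[0,-10,0],"angular":[0,0,0],"claw":0},{"translation":[0,-10,0],"angular":[0,0,0],"claw":0},{"translation":[0,-10,0],"angular":[0,0,0],"claw":0}]'
python3 pgo.py -52 175 66
python3 - <<'E'
from h import *
for c in("wrist","side"):
    d=manip.camera(c);p=d["pixels"]
    if c=="side": p=cv2.resize(p[200:330,150:330],None,fx=4.4,fy=4.4,interpolation=2)
    cv2.imwrite(f"pics/{c}7.png",p[:,:,::-1])
E
```

```text
time_s: 10.9
eef_pos: [0.4851, 0.1433, 0.0656]
tool_rot: [0.0, 0.994, 0.111, -0.0]
force: [0.5, -0.3, -2.3]
width: 0.0206
tcp in plate [-51.3  68.8]
t 10.9 pos [485.1 143.3  65.6] ytool -77.28 ztool [-0. -0. -1.] F [ 0.5 -0.3 -2.3] w 20.6 q [ 0.21  0.41  1.8  -0.    0.93  1.56]
tool translation [  -0.7 -106.2   -0.4]
rot z tool -0.0003
```

View pics/side7.png

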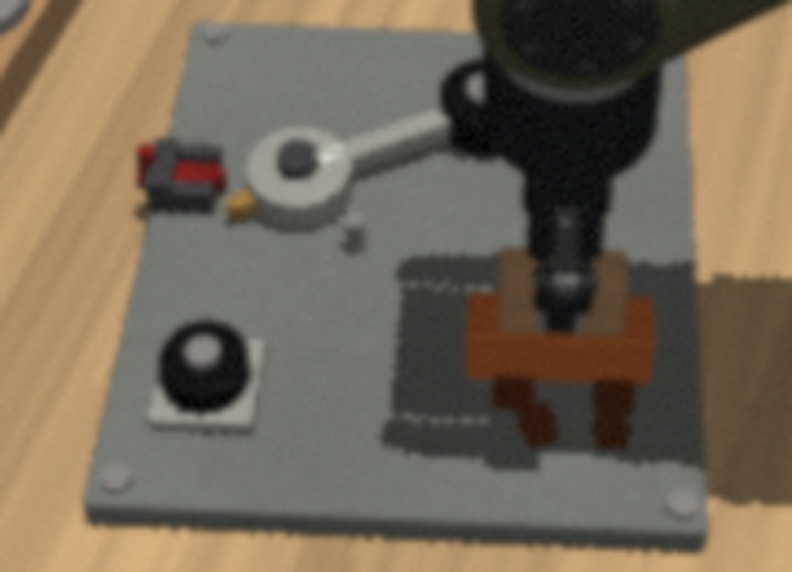

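View pics/wrist7.png

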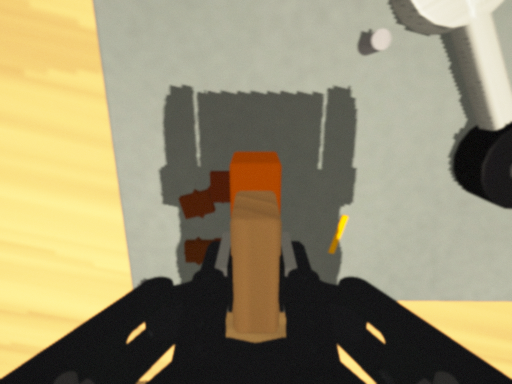

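All four chips are ahead of the blade, so I'll continue over the edge.

```bash
python3 -m crank '[{"translation":[0,-8,0],"angular":[0,0,0],"claw":0},{"translation":[0,-10,0],"angular":[0,0,0],"claw":0},{"translation":[0,-10,0],"angular":[0,0,0],"claw":0},{"translation":[0,-10,0],"angular":[0,0,0],"claw":0},{"translation":[0,-10,0],"angular":[0,0,0],"claw":0},{"translation":[0,-10,0],"angular":[0,0,0],"claw":0},{"translation":[0,-10,0],"angular":[0,0,0],"claw":0},{"translation":[0,-10,0],"angular":[0,0,0],"claw":0},{"translation":[0,-10,0],"angular":[0,0,0],"claw":0},{"translation":[0,-10,0],"angular":[0,0,0],"claw":0}]'
python3 -m crank '[{"translation":[0,-10,0],"angular":[0,0,0],"claw":0},{"translation":[0,-4,0],"angular":[0,0,0],"claw":0},{"translation":[0,0,0],"angular":[0,0,0],"claw":0},{"translation":[0,0,0],"angular":[0,0,0],"claw":0}]'
python3 pgo.py -52 175 66
python3 - <<'E'
from h import *
for c in("wrist","side"):
    d=manip.camera(c);p=d["pixels"]
    if c=="side": p=cv2.resize(p[200:384,150:330],None,fx=3.2,fy=3.2,interpolation=2)
    cv2.imwrite(f"pics/{c}8.png",p[:,:,::-1])
E
```

```text
time_s: 11.83
eef_pos: [0.4635, 0.2389, 0.0656]
tool_rot: [-0.0, 0.994, 0.111, 0.0]
force: [-0.2, -1.2, -0.8]
width: 0.0207
time_s: 12.17
eef_pos: [0.4606, 0.2515, 0.0655]
tool_rot: [0.0, 0.994, 0.111, -0.0]
force: [-0.1, -0.2, -2.5]
width: 0.0205
tcp in plate [-51.3 179.8]
t 12.17 pos [460.6 251.5  65.5] ytool -77.27 ztool [-1.e-04 -1.e-04 -1.e+00] F [-0.1 -0.2 -2.5] w 20.5 q [ 0.43  0.45  1.74 -0.    0.95  1.78]
tool translation [-0.7  4.8 -0.5]
rot z tool -0.0001
```

View pics/side8.png

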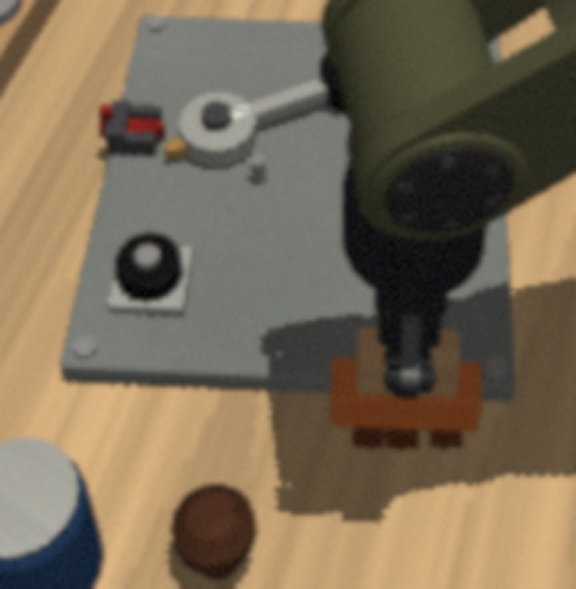

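View pics/wrist8.png

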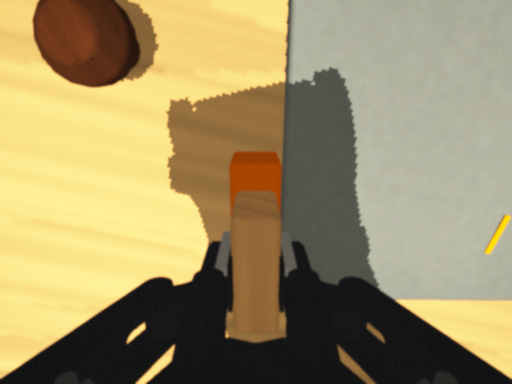

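Chips are off the plate. Now I'll lift clear, go back past the roller, and check the chips.

```bash
python3 -m crank '[{"translation":[0,0,-20],"angular":[0,0,0],"claw":0},{"translation":[0,0,-25],"angular":[0,0,0],"claw":0},{"translation":[0,0,-20],"angular":[0,0,0],"claw":0},{"translation":[2,25,0],"angular":[0,0,0],"claw":0},{"translation":[2,32,0],"angular":[0,0,0],"claw":0},{"translation":[2,32,0],"angular":[0,0,0],"claw":0},{"translation":[2,32,0],"angular":[0,0,0],"claw":0},{"translation":[2,32,0],"angular":[0,0,0],"claw":0},{"translation":[2,32,0],"angular":[0,0,0],"claw":0},{"translation":[2,32,0],"angular":[0,0,0],"claw":0}]'
python3 -m crank '[{"translation":[2,32,0],"angular":[0,0,0],"claw":0},{"translation":[2,32,0],"angular":[0,0,0],"claw":0},{"translation":[2,32,0],"angular":[0,0,0],"claw":0},{"translation":[0,0,0],"angular":[0,0,0],"claw":0},{"translation":[0,0,0],"angular":[0,0,0],"claw":0}]'
python3 pgo.py -32 -137 69
python3 - <<'E'
from h import *
for c in("wrist","side"):
    d=manip.camera(c);p=d["pixels"];np.savez(f"{c}9.npz",**d)
    if c=="side": p=cv2.resize(p[184:384,140:330],None,fx=3,fy=3,interpolation=2)
    cv2.imwrite(f"pics/{c}9.png",p[:,:,::-1])
E
```

```text
time_s: 13.1
eef_pos: [0.5223, 0.0408, 0.1307]
tool_rot: [0.0, 0.994, 0.11, 0.0]
force: [-0.1, 1.1, -2.7]
width: 0.0207
time_s: 13.52
eef_pos: [0.549, -0.0512, 0.1303]
tool_rot: [-0.0, 0.994, 0.109, -0.0]
force: [0.6, -0.3, -3.1]
width: 0.0208
tcp in plate [ -31.9 -135. ]
t 13.52 pos [549.  -51.2 130.3] ytool -77.47 ztool [-3.e-04  1.e-04 -1.e+00] F [ 0.6 -0.3 -3.1] w 20.8 q [-0.16  0.41  1.63 -0.    1.11  1.19]
tool translation [-0.1  2.  61.3]
rot z tool -0.0036
```

View pics/side9.png

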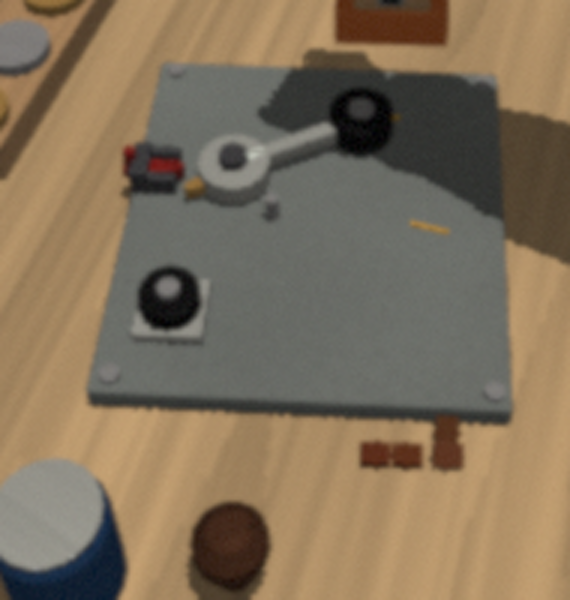

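View pics/wrist9.png

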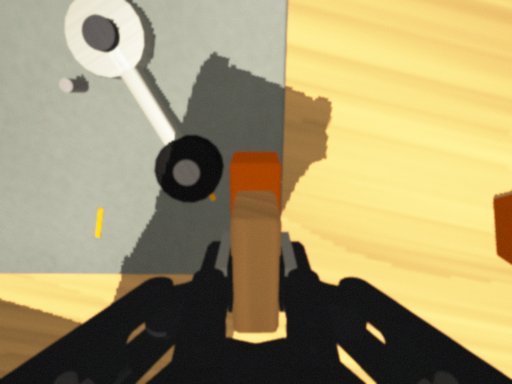

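Three chips lie on the table at (375,454), (406,454) and (447,457). The fourth, at (446,430), is close to the edge, so I'll zoom in on it.

Run:
```python
from h import *
d=dict(np.load("side9.npz"));p=d["pixels"]
cv2.imwrite("pics/z9.png",cv2.resize(p[305:350,245:320],None,fx=10,fy=10,interpolation=cv2.INTER_CUBIC)[:,:,::-1])
P=[.5503,.0875,.2223];c,s=np.cos(P[2]),np.sin(P[2])
for uv in((140+446/3,184+430/3),(140+447/3,184+457/3)):
  for z in(.006,.012,.02):
    X=unproj(d,uv,z)[:,:2]-P[:2];print(z,(X@np.array([[c,-s],[s,c]])*1000).round(1).tolist())
# project plate bottom/top edge at x=-80
for y in(160,175,):
  for z in (0,.02):
    print(y,z,(proj(d,[(P[0]+c*-.08-s*y/1e3,P[1]+s*-.08+c*y/1e3,z)])-[245,305])*10)
```

```text
0.006 [[-78.3, 169.3]]
0.012 [[-77.9, 172.6]]
0.02 [[-77.5, 177.0]]
0.006 [[-78.7, 188.7]]
0.012 [[-78.3, 191.9]]
0.02 [[-77.8, 196.1]]
160 0 [[442.67066867 197.01179355]]
160 0.02 [[448.15356871 146.22308011]]
175 0 [[443.7646721  264.78646434]]
175 0.02 [[449.33905837 214.45836191]]
```

View pics/z9.png

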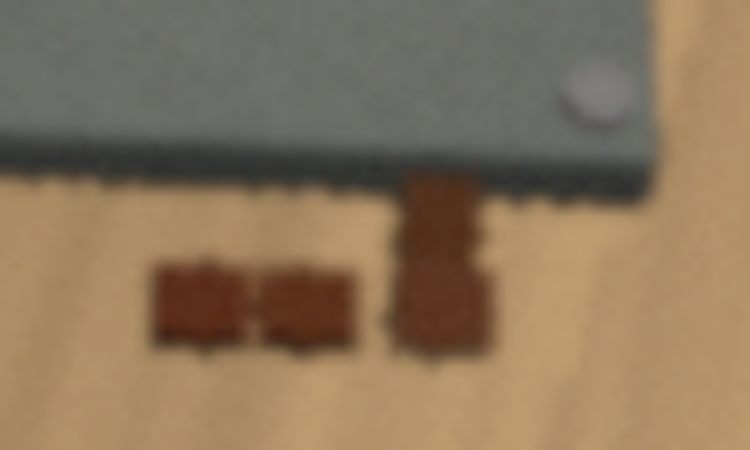

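Run:
```python
from h import *
d=manip.camera("top");p=d["pixels"]
P=[.5503,.0875,.2223];c,s=np.cos(P[2]),np.sin(P[2])
u=proj(d,[(P[0]+c*x-s*y,P[1]+s*x+c*y,z) for x,y,z in((-.08,.16,.02),(-.08,.17,.006),(-.08,.19,.006))]);print(u)
cv2.imwrite("pics/t9.png",cv2.resize(p[205:265,125:200],None,fx=9,fy=9,interpolation=cv2.INTER_CUBIC)[:,:,::-1]);print((u-[125,205])*9)
```

```text
[[162.92755725 248.87474161]
 [160.78590576 249.43603201]
 [154.30949656 250.98116957]]
[[341.34801526 394.87267445]
 [322.07315185 399.92428806]
 [263.78546903 413.83052614]]
```

View pics/t9.png

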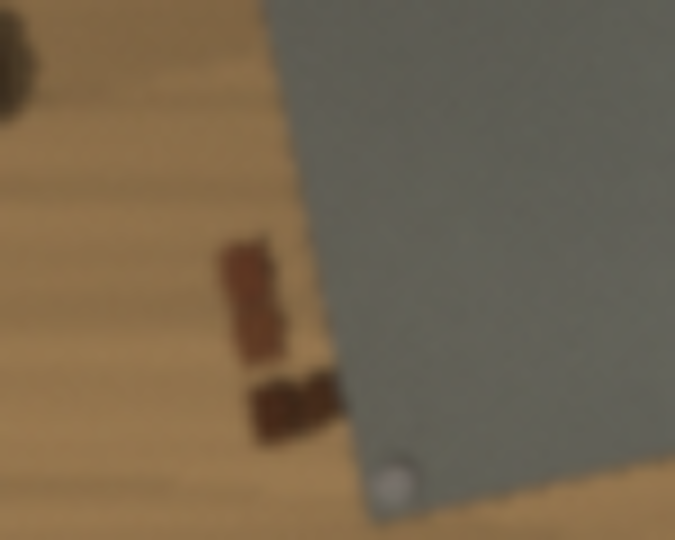

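The two right-hand chips seem close to each other and to the wall, and one may be leaning. There's plenty of time (13.6 s of 54 s used), so I'll look from above with the wrist camera before going on.

```bash
python3 -m crank '[{"translation":[-6,-20,0],"angular":[0,0,0],"claw":0},{"translation":[-9,-32,0],"angular":[0,0,0],"claw":0},{"translation":[-9,-32,0],"angular":[0,0,0],"claw":0},{"translation":[-9,-32,0],"angular":[0,0,0],"claw":0},{"translation":[-9,-32,0],"angular":[0,0,0],"claw":0},{"translation":[-9,-32,0],"angular":[0,0,0],"claw":0},{"translation":[-9,-32,0],"angular":[0,0,0],"claw":0},{"translation":[-9,-32,0],"angular":[0,0,0],"claw":0},{"translation":[-5,-15,0],"angular":[0,0,0],"claw":0},{"translation":[0,0,0],"angular":[0,0,0],"claw":0}]'
python3 pgo.py -110 130 130
python3 - <<'E'
from h import *
for c in("wrist","side"):
    d=manip.camera(c);p=d["pixels"];np.savez(f"{c}10.npz",**d)
    if c=="side": p=cv2.resize(p[184:384,140:330],None,fx=3,fy=3,interpolation=2)
    cv2.imwrite(f"pics/{c}10.png",p[:,:,::-1])
E
```

```text
time_s: 14.5
eef_pos: [0.4179, 0.1899, 0.1308]
tool_rot: [-0.0, 0.994, 0.113, 0.0]
force: [-0.0, -0.8, -2.0]
width: 0.0206
tcp in plate [-106.6  129.1]
t 14.5 pos [417.9 189.9 130.8] ytool -77.03 ztool [-0.e+00  5.e-04 -1.e+00] F [-0.  -0.8 -2. ] w 20.6 q [0.35 0.22 1.88 0.   1.04 1.69]
tool translation [-3.4 -0.9  0.8]
rot z tool 0.004
```

View pics/wrist10.png

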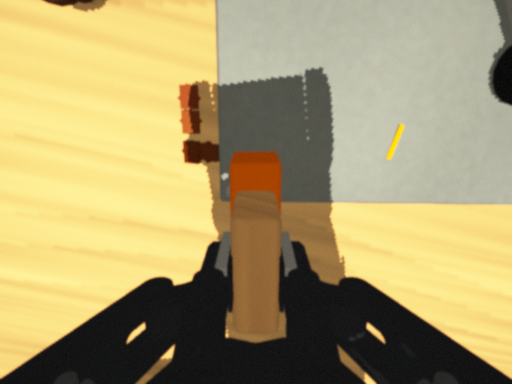

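Run:
```python
from h import *
d=dict(np.load("wrist10.npz"));p=d["pixels"]
q=np.clip(p[75:175,165:245].astype(float)*1.6,0,255).astype(np.uint8)
cv2.imwrite("pics/z10.png",cv2.resize(q,None,fx=6,fy=6,interpolation=cv2.INTER_CUBIC)[:,:,::-1])
P=[.5503,.0875,.2223];c,s=np.cos(P[2]),np.sin(P[2])
for uv in((183,142),(183,162),(219,142),(219,162),(180,85),(200,85)):
  print(uv,[ ((unproj(d,uv,z)[:,:2]-P[:2])@np.array([[c,-s],[s,c]])*1000).round(1).tolist() for z in(.006,.015,.02)])
```

```text
(183, 142) [[[-69.2, 195.5]], [[-67.9, 193.3]], [[-67.1, 192.1]]]
(183, 162) [[[-87.7, 196.8]], [[-85.7, 194.5]], [[-84.6, 193.3]]]
(219, 142) [[[-69.1, 162.9]], [[-67.7, 161.8]], [[-67.0, 161.2]]]
(219, 162) [[[-87.6, 163.5]], [[-85.6, 162.4]], [[-84.4, 161.8]]]
(180, 85) [[[-20.6, 194.6]], [[-20.9, 192.4]], [[-21.0, 191.2]]]
(200, 85) [[[-20.5, 177.5]], [[-20.8, 175.9]], [[-20.9, 175.0]]]
```

View pics/z10.png

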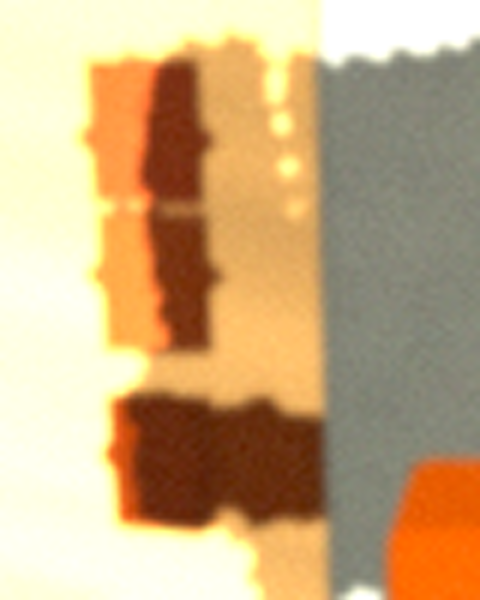

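View pics/side10.png

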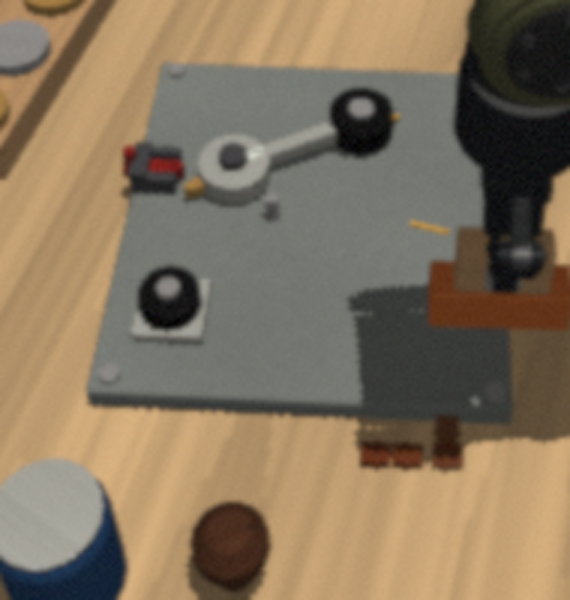

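The measurements are consistent with all four chips flat on the table and off the plate. In the side view, chip 4 spans y 160–180 and its neighbour 180–195, both at 6 mm height, with only a 0.6 px offset. I'll go back behind the roller.

```bash
python3 -m crank '[{"translation":[6,20,0],"angular":[0,0,0.004],"claw":0},{"translation":[9,32,0],"angular":[0,0,0],"claw":0},{"translation":[9,32,0],"angular":[0,0,0],"claw":0},{"translation":[9,32,0],"angular":[0,0,0],"claw":0},{"translation":[9,32,0],"angular":[0,0,0],"claw":0},{"translation":[9,32,0],"angular":[0,0,0],"claw":0},{"translation":[9,32,0],"angular":[0,0,0],"claw":0},{"translation":[9,32,0],"angular":[0,0,0],"claw":0},{"translation":[5,18,0],"angular":[0,0,0],"claw":0},{"translation":[0,0,0],"angular":[0,0,0],"claw":0}]'
python3 -m crank '[{"translation":[0,3,15],"angular":[0,0,0],"claw":0},{"translation":[0,0,20],"angular":[0,0,0],"claw":0},{"translation":[0,0,15],"angular":[0,0,0],"claw":0},{"translation":[0,0,7],"angular":[0,0,0],"claw":0},{"translation":[0,0,3],"angular":[0,0,0],"claw":0},{"translation":[0,0,0],"angular":[0,0,0],"claw":0},{"translation":[0,0,0],"angular":[0,0,0],"claw":0}]'
python3 pgo.py -32 -28 69
python3 - <<'E'
from h import *
for c in("wrist","side"):
    d=manip.camera(c);p=d["pixels"]
    if c=="side": p=cv2.resize(p[184:384,140:330],None,fx=3,fy=3,interpolation=2)
    cv2.imwrite(f"pics/{c}11.png",p[:,:,::-1])
E
```

```text
time_s: 15.43
eef_pos: [0.5499, -0.0568, 0.1304]
tool_rot: [0.0, 0.994, 0.107, 0.0]
force: [-0.4, 0.5, -2.4]
width: 0.0206
time_s: 16.02
eef_pos: [0.5499, -0.0558, 0.0714]
tool_rot: [0.0, 0.994, 0.109, 0.001]
force: [0.2, 0.2, -1.1]
width: 0.0206
tcp in plate [ -32.  -139.7]
t 16.02 pos [549.9 -55.8  71.4] ytool -77.52 ztool [ 1.e-03 -2.e-04 -1.e+00] F [ 0.2  0.2 -1.1] w 20.6 q [-0.17  0.49  1.66 -0.    0.99  1.19]
tool translation [  -0.5 -111.7    2.3]
rot z tool -0.0044
```

View pics/wrist11.png

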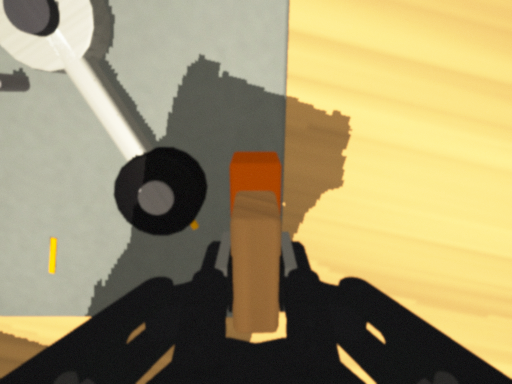

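View pics/side11.png

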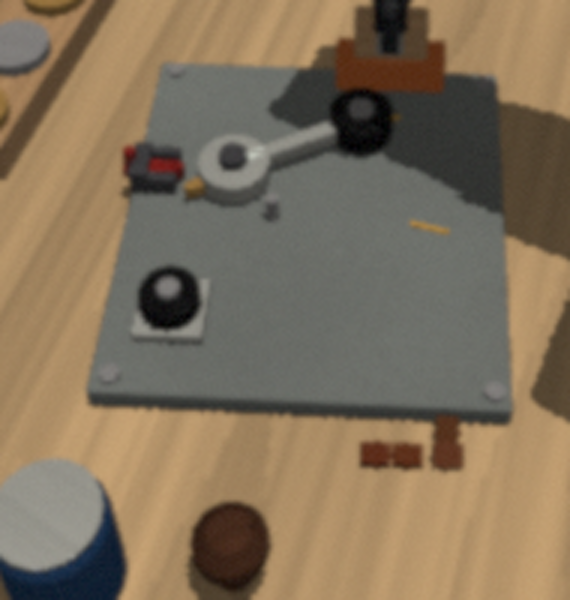

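The block is aligned behind the roller: roller at wrist (160,190), blade at (256,180). Pushing along plate +y.

```bash
python3 -m crank '[{"translation":[0,-6,0],"angular":[0,0,-0.004],"claw":0},{"translation":[0,-8,0],"angular":[0,0,0],"claw":0},{"translation":[0,-8,0],"angular":[0,0,0],"claw":0},{"translation":[0,-8,0],"angular":[0,0,0],"claw":0},{"translation":[0,-8,0],"angular":[0,0,0],"claw":0},{"translation":[0,-8,0],"angular":[0,0,0],"claw":0},{"translation":[0,-4,0],"angular":[0,0,0],"claw":0}]' 120
python3 pgo.py -32 -28 69
python3 -m crank '[{"translation":[0,-6,0],"angular":[0,0,0],"claw":0},{"translation":[0,-8,0],"angular":[0,0,0],"claw":0},{"translation":[0,-8,0],"angular":[0,0,0],"claw":0},{"translation":[0,-8,0],"angular":[0,0,0],"claw":0},{"translation":[0,-7,0],"angular":[0,0,0],"claw":0},{"translation":[0,-6,0],"angular":[0,0,0],"claw":0},{"translation":[0,-5,0],"angular":[0,0,0],"claw":0},{"translation":[0,-4,0],"angular":[0,0,0],"claw":0},{"translation":[0,0,0],"angular":[0,0,0],"claw":0}]'
python3 pgo.py -32 -28 69
python3 - <<'E'
from h import *
for c in("wrist","side"):
    d=manip.camera(c);p=d["pixels"]
    if c=="side": p=cv2.resize(p[200:330,150:330],None,fx=4.4,fy=4.4,interpolation=2)
    cv2.imwrite(f"pics/{c}12.png",p[:,:,::-1])
E
```

```text
time_s: 16.7
eef_pos: [0.5376, -0.0069, 0.0705]
tool_rot: [0.001, 0.994, 0.111, -0.001]
force: [-2.9, -11.4, -1.7]
width: 0.0203
tcp in plate [-33.2 -89.3]
t 16.7 pos [537.6  -6.9  70.5] ytool -77.25 ztool [-0.0014 -0.002  -1.    ] F [ -2.9 -11.4  -1.7] w 20.3 q [-0.08  0.46  1.7  -0.    0.98  1.27]
tool translation [  1.2 -61.3   1.4]
rot z tool 0.0002
time_s: 17.45
eef_pos: [0.5262, 0.0438, 0.0705]
tool_rot: [0.001, 0.994, 0.111, -0.001]
force: [-2.6, -11.0, -1.4]
width: 0.02
tcp in plate [-33.1 -37.3]
t 17.45 pos [526.2  43.8  70.5] ytool -77.24 ztool [-0.0014 -0.002  -1.    ] F [ -2.6 -11.   -1.4] w 20.0 q [ 0.01  0.45  1.73 -0.    0.97  1.36]
tool translation [ 1.1 -9.3  1.4]
rot z tool 0.0005
```

View pics/wrist12.png

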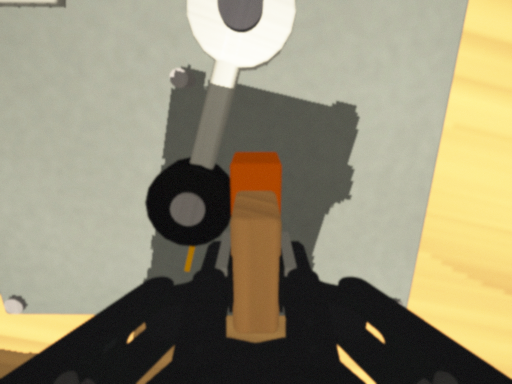

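View pics/side12.png

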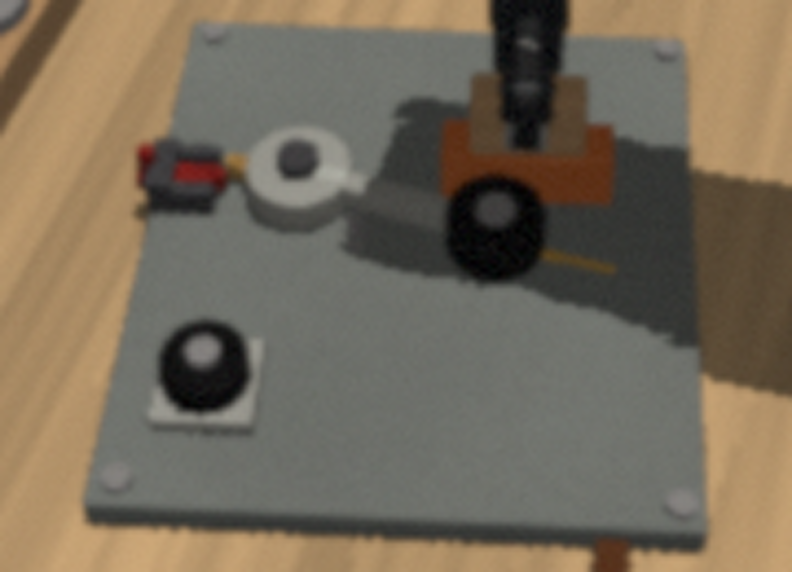

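The pointer is in line with the mark (wrist (190,258), side (575,260)), so I'll push about 10 mm further.

```bash
python3 -m crank '[{"translation":[0,-4,0],"angular":[0,0,0],"claw":0},{"translation":[0,-4,0],"angular":[0,0,0],"claw":0},{"translation":[0,-3,0],"angular":[0,0,0],"claw":0},{"translation":[0,0,0],"angular":[0,0,0],"claw":0},{"translation":[0,0,0],"angular":[0,0,0],"claw":0},{"translation":[0,0,0],"angular":[0,0,0],"claw":0}]'
python3 pgo.py -32 -28 69
python3 - <<'E'
from h import *
for c in("wrist","side"):
    d=manip.camera(c);p=d["pixels"];np.savez(f"{c}13.npz",**d)
    if c=="side": p=cv2.resize(p[200:330,150:330],None,fx=4.4,fy=4.4,interpolation=2)
    cv2.imwrite(f"pics/{c}13.png",p[:,:,::-1])
E
```

```text
time_s: 18.05
eef_pos: [0.5247, 0.0539, 0.0706]
tool_rot: [0.001, 0.994, 0.111, 0.0]
force: [4.0, -11.7, -5.5]
width: 0.0204
tcp in plate [-32.3 -27.1]
t 18.05 pos [524.7  53.9  70.6] ytool -77.28 ztool [ 9.0e-04 -2.1e-03 -1.0e+00] F [  4.  -11.7  -5.5] w 20.4 q [ 0.03  0.44  1.73 -0.    0.96  1.38]
tool translation [0.3 0.9 1.6]
rot z tool -0.0002
```

View pics/wrist13.png

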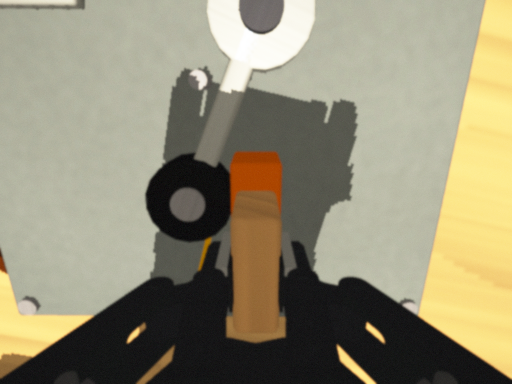

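View pics/side13.png

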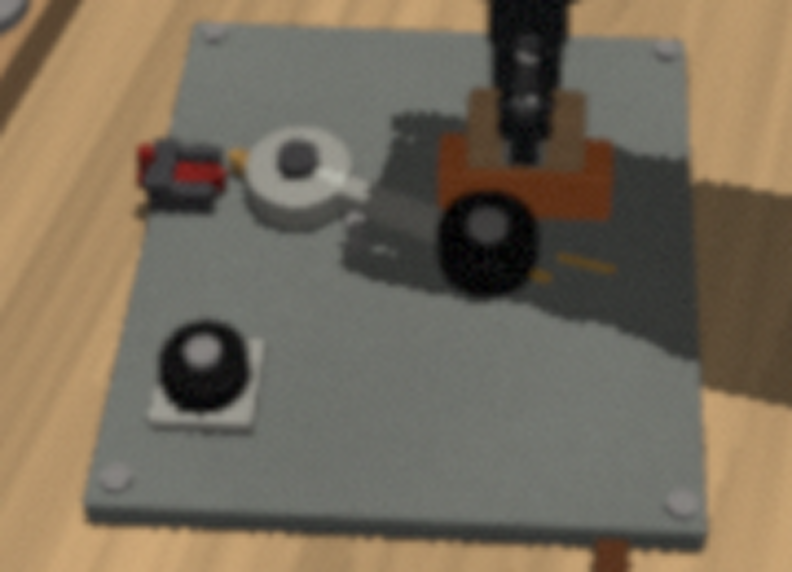

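Run:
```python
from h import *
P=[.5503,.0875,.2223];c,s=np.cos(P[2]),np.sin(P[2]);M=np.array([[c,-s],[s,c]])
for n,uv,uh in(("side13",(487/4.4+149.9,225/4.4+199.9),(297/4.4+149.9,159/4.4+199.9)),("wrist13",(188,204),(262,12))):
    d=dict(np.load(n+".npz"))
    r=((unproj(d,uv,.05)[:,:2]-P[:2])@M)[0]*1000;h=((unproj(d,uh,.056)[:,:2]-P[:2])@M)[0]*1000
    v=r-h;print(n,r.round(1),h.round(1),"theta",.5+np.arctan2(v[1],-v[0]))
```

```text
side13 [-15.4  10.7] [ 84.9 -24. ] theta 0.8326892588086148
wrist13 [-15.2  13.4] [ 83.1 -29.5] theta 0.910897673170022
```

Theta is about 0.87: past the mark and short of the stop. I'll let it settle, do a last check, and hand in.

```bash
python3 -m crank '[{"translation":[0,-1,0],"angular":[0,0,0],"claw":0},{"translation":[0,0,0],"angular":[0,0,0],"claw":0},{"translation":[0,0,0],"angular":[0,0,0],"claw":0},{"translation":[0,0,0],"angular":[0,0,0],"claw":0},{"translation":[0,0,0],"angular":[0,0,0],"claw":0},{"translation":[0,0,0],"angular":[0,0,0],"claw":0},{"translation":[0,0,0],"angular":[0,0,0],"claw":0},{"translation":[0,0,0],"angular":[0,0,0],"claw":0}]'
python3 pgo.py -32 -28 69
python3 - <<'E'
from h import *
d=manip.camera("side");p=d["pixels"]
cv2.imwrite("pics/side14.png",cv2.resize(p[100:384,110:390],None,fx=2.1,fy=2.1,interpolation=2)[:,:,::-1])
print(np.abs(manip.get_state()["dq"]).max())
E
```

```text
time_s: 18.82
eef_pos: [0.5246, 0.0548, 0.0706]
tool_rot: [0.001, 0.994, 0.111, 0.0]
force: [5.4, -11.9, -6.2]
width: 0.0201
tcp in plate [-32.2 -26.2]
t 18.82 pos [524.6  54.8  70.6] ytool -77.28 ztool [ 0.0012 -0.0021 -1.    ] F [  5.4 -11.9  -6.2] w 20.1 q [ 0.04  0.44  1.74 -0.    0.96  1.39]
tool translation [0.2 1.8 1.6]
rot z tool -0.0004
0.002284356686733311
```

View pics/side14.png

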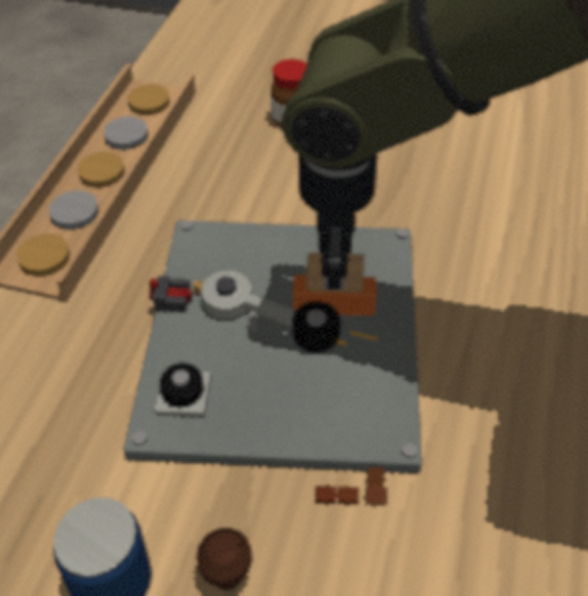

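The final view shows the pointer beyond the mark, the chips on the table at (326–376, 475–495), the bystanders unmoved and the arm steady.

```bash
python3 -c "
from cell import manip
print(manip.sign_off())"
```

```text
the job is handed in; nothing more can be done
None
```

I gripped the larger orange scraper block and wiped all four chips over the plate's +y edge in one pass. With the same block I then pushed the roller back past the click and held it there, and handed in at about 19 s.

**Tensioner:**
- The pointer was visibly past the yellow mark. Two camera estimates put the arm at 0.83 and 0.91 rad (mark 0.75, end stop 1.0); they disagree by 0.08, but both are past the mark. I pushed 1 mm further after taking them.
- The arm was steady, pushing back with about 12 N along y. A sideways force of about 5 N along x had also built up, which I put down to friction on the roller.
- The fingertips were about 20 mm above the roller, so no finger was on the arm.

**Chips:** All four were on the table. Two lie against each other, and one of them touches the plate's side. The measurements fit both lying flat (33 mm measured against 35 mm expected), but a slight tilt of one can't be ruled out.

**Bystanders:** The filter and the gear knob looked unmoved. The jar was partly hidden by the arm in the last view, but the arm never came near it.

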